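# Twist a stuck masking plug out of a coated housing

## Task

Pull the masking plug out of the yellow housing and leave it lying or standing in the shallow metal tray. Hardened paint has seized it and a straight pull only lifts the housing off its stand, so twist the plug back and forth while drawing it up slowly, a few millimetres with each twist. The housing must never rise more than a centimetre off its stand and must end fully down on it.

Things in the scene. Friction and masses are not known exactly. Their poses are not given: they have to be found in the camera images.
- plug_grip (a point): Centre of the grip fin of a grey plastic masking plug, 70 g. Fin: 44 mm long (x), 14 thick (y), 48 tall (z up the plug). Below it a flange, 48 mm diameter, 5 thick, then a shank 26 mm diameter, 45 long, round-ended, stuck in the housing's bore. The point is 24 mm below the fin's top, 29 above the flange's underside, 74 above the shank's end. Fin within 0.6 rad of the stand's yaw.
- plug_tip (a point): The plug's lowest point, at its shank's end on its axis; z up the plug. Friction grips the shank: 28 to 40 N straight, 0.35 to 0.5 N m to twist, either way. While turning little of it acts along the pull: the plug rises alone if lifted less than a third of the way its surface travels (13 mm x radians turned). The grip ends once drawn out 30 mm; the shank is clear of the bore at 45 mm.
- bore_mouth (a point): Centre of the bore's mouth on the top face of the yellow-painted steel housing, 87 mm above the table when it is down; z up, x along the stand. The housing is a round boss 76 mm in diameter, 55 high, on a square foot 115 x 115 x 12 mm. The plug's flange sits within 1 mm of this face at the start.
- housing (a joint): How far the housing is lifted off its stand (m), 0 fully down. It weighs 1.5 kg and lies loose on a steel stand 150 x 150 x 20 mm fixed to the table; two guide pins let it slide only straight up and down, so it cannot turn or shift. Let go, it falls back down.
- tray_in (a point): Centre of the inner floor, 4 mm above the table, of a shallow open bare-metal tray, 160 mm (x) by 220 mm (y) outside, walls 4 mm thick and 30 mm high, fixed, left or right of the stand. A smaller plug already lies in it, 25 to 45 mm to its +x side and 35 to 65 mm to its -y side.
There are look-alikes about, which are no part of the job. What is shaped like the part that bears bore_mouth but green or red is not meant.

How it is judged:
By the outcome, as a careful person would: the job done as asked, in the order asked, and still so for the second after the job is handed in, with the robot touching nothing.
It also fails if it takes over 67 s, if anything falls off the work surface, if the arm or the gripper's body presses on something with over 40 N, if the wrist force passes 120 N, or if a joint passes its speed limit or range.

## Robot

A 7-joint arm with a two-finger parallel gripper is mounted at the origin on the work surface. World frame = base frame: x ahead of the robot, y to its left, z up, the work surface at z = 0. Lengths are in m, angles in rad, forces in N, time in s.
With the tool pointing down it reaches from about 0.4 to 0.75 m from the base axis. Payload 19.5 kg.
Tool frame: the origin (TCP) lies at the very end of the fingers, on their centre line; the grasp point (between the pads) lies 19 mm behind it; z points along the fingers, y is the line along which they close (so a half turn about z gives the same grasp; the last joint's range is limited). The gripper opens to 85 mm and grips with 20 to 120 N. Pads are 22 mm wide; open, the fingers measure 114 mm over their backs; the gripper's body (76 mm by 85 mm) begins 54 mm behind the grasp point. The pads swing forward as they close: fully open they stand 13 mm farther back than shut.
Start: joints at [1.143, 0.707, -0.028, 1.485, 0.022, 0.951, -0.075], TCP at [0.216, -0.533, 0.231] pointing down, gripper open.
Joint ranges: [-2.71, 2.71], [-0.32, 2.16], [-1.57, 1.52], [0, 2.45], [-1.46, 4.6], [0, 2.02], [-2.83, 2.83]. Speed limits (rad/s): [1.89, 1.89, 2.57, 2.57, 3.01, 3.01, 3.01].

## Interface

Orientations are given as a unit quaternion [x, y, z, w].
In Python, from bench import sense, viewer, workorder gives the robot as it stands.
- The arm moves only by the tool carry_out, never from a script. Its argument "steps" is one flat list of numbers, 6 for each row, row after row: the shift along the tool's x, y, z in cm, then the turn, a rotation vector about the tool's x, y, z in degrees. A call has exactly 5 rows; each row is the pose to reach, as a shift and turn from the pose commanded when the call began, along the tool's axes at that moment; what a row does not reach only later rows make up. A row lasts 1/8 s, in which the tool goes at most 62.5 mm and 10.7 degrees, less where a joint would pass 70% of its speed; a pose out of reach is approached as far as the arm can. A call with a gripper value outside its range is refused whole. "jaw" is the finger opening in cm, from 0 to 8.54, set as the call begins (left out, the last holds). The fingers move at their own pace and stop on an object; "grip_force" is the grip in N (left out, the last holds). Time passes only in rows, so rows that repeat a pose let the fingers close, or fill a call up. It gives the time, the measured TCP pose, the force, the opening and the grip force at its end, in the units of the state.
- sense(): the state, without advancing time (a new reading comes with each control period).
- viewer.get_image(name): name is "scene" or "top"; returns the picture (400x640x3 uint8, red, green, blue); there is no depth.
- viewer.calibration(name): a dict with "fovy" (degrees; the focal length in pixels is half the picture's height over the tangent of half this angle, whatever the lens; pixels are square), "cx", "cy" (the principal point, pixels), "extrinsics" (4x4, takes a point from camera to world coordinates). Camera axes: x right, y down, z forward; pixel columns grow to the right and rows downward; lengths in m; the calibration is good to about 2 mm. A picture is of the moment at which its call begins. calibration takes no time and is no camera call.
- workorder.hand_in(): hands the job in; it is judged then, once.
The state is a dict: "time_s": time; "joints": joint angles; "joint_velocities": joint speeds; "effort": joint torques, N m; "position": TCP position; "tcp_rot": TCP orientation; "contact_force": force on the tool from outside, world axes, zero at the start; "wrist_torque": the same for the moment, N m; "finger_gap": finger opening in m; "grip_force": force on a finger pad.
Only numpy, scipy, OpenCV 4.12 (cv2) and the standard library are available. Lean on these libraries where they do the work, as an engineer would, in place of code of your own. Each camera call takes 0.05 s, during which the arm holds its last target. There are 200 camera calls.

## Working session

There is one attempt and no reset: what is moved stays moved. The work goes in short steps, Python scripts to look and compute and a tool call to move; the robot and the scene stay as the last step left them, time stands still between calls to the robot, and variables do not carry over. Pictures are saved under pics/ and viewed, at most 10 in all, crops included, and the job is handed in when it is done.

Besides the shell and the picture viewer there is one more tool, called after "Emit:" as name(argument=value, ...), one argument or row to a line, values as JSON. carry_out: Moves the arm, as the interface text tells. Its arguments: {"type":"object","properties":{"steps":{"type":"array","items":{"type":"number"}},"jaw":{"type":"number"},"grip_force":{"type":"number"}},"required":["steps"]}

```bash
ls; mkdir -p pics; python3 - <<'E'
from bench import sense, viewer
import cv2
for n in ("scene","top"):
    im=viewer.get_image(n); cv2.imwrite(f"pics/{n}0.png",im[:,:,::-1])
    c=viewer.calibration(n); print(n,c)
s=sense(); print(s)
E
```

```text
pics
scene {'fovy': 46.17559545544381, 'cx': 315.85016614896386, 'cy': 203.77861920886664, 'extrinsics': array([[ 0.74748691,  0.42448983, -0.51095176,  0.99617676],
       [ 0.66392763, -0.5023396 ,  0.55394497, -0.60410264],
       [-0.02152729, -0.75330161, -0.6573228 ,  0.83016647],
       [ 0.        ,  0.        ,  0.        ,  1.        ]])}
top {'fovy': 54.164786262864936, 'cx': 321.2621581589482, 'cy': 198.37802232905412, 'extrinsics': array([[ 1.11681255e-02, -9.90155555e-01,  1.39525088e-01,
         2.97488329e-01],
       [-9.99937591e-01, -1.10999175e-02,  1.26703751e-03,
        -5.31779417e-03],
       [ 2.94152733e-04, -1.39530531e-01, -9.90217726e-01,
         9.19653254e-01],
       [ 0.00000000e+00,  0.00000000e+00,  0.00000000e+00,
         1.00000000e+00]])}
{'time_s': 0.1, 'joints': array([ 1.14330041,  0.70705144, -0.02763912,  1.484946  ,  0.02198528,
        0.95091822, -0.07547214]), 'joint_velocities': array([ 0.00132169, -0.0014687 , -0.00014596, -0.00331627,  0.00072217,
       -0.00045892,  0.00167361]), 'effort': array([ 2.08234502e-03, -8.84297991e+01,  1.23655625e+00, -2.36453891e+01,
        1.70559139e-02,  5.05658652e-03,  2.93301741e-05]), 'position': array([ 0.21629268, -0.53250684,  0.23086935]), 'tcp_rot': array([ 9.81449296e-01,  1.91721199e-01, -1.00633973e-04, -5.00773712e-04]), 'contact_force': array([-0.4251161 , -0.23339826, -0.49681247]), 'wrist_torque': array([-0.04932641,  0.0084647 , -0.01094449]), 'grip_force': 0.0, 'finger_gap': 0.08559146900967671}
```

View pics/scene0.png

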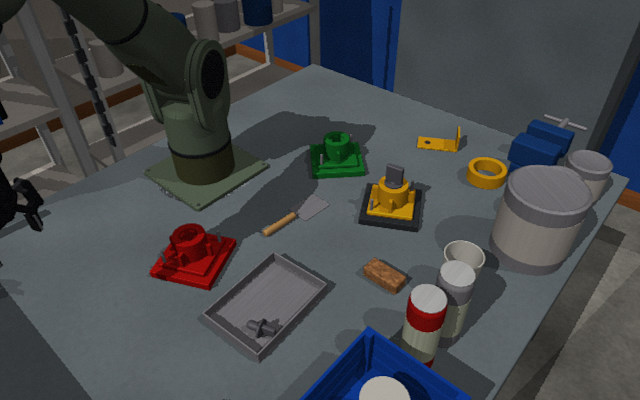

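View pics/top0.png

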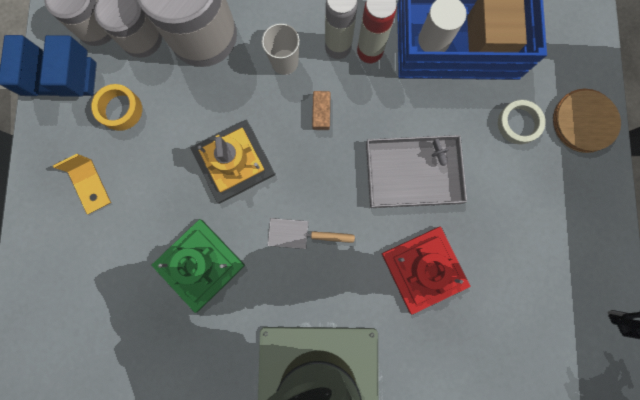

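The yellow housing with a grey fin is at scene (393,200) and top (232,158). The look-alikes are the green housing at top (195,265) and the red one at (430,268), both excluded by colour; the yellow ring (117,107) and bracket (85,185) have the wrong shape. The tray is at top (416,172), with the small plug at (438,150). One crop will confirm this.

```bash
python3 - <<'E'
import cv2, numpy as np
a=cv2.imread("pics/top0.png")[115:205,185:280]; b=cv2.imread("pics/scene0.png")[150:240,345:440]
f=lambda i:cv2.convertScaleAbs(cv2.resize(i,None,fx=4.2,fy=4.2,interpolation=cv2.INTER_CUBIC),alpha=1.5,beta=10)
cv2.imwrite("pics/crop.png",np.hstack([f(a),f(b)]))
E
```

```text
(no output)
```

View pics/crop.png

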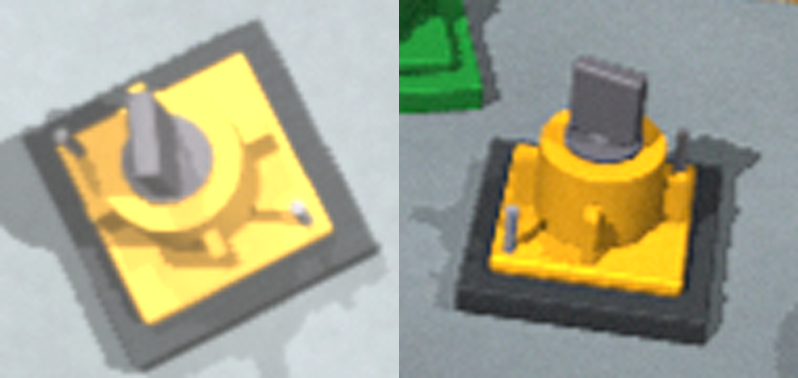

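The crop confirms it: a yellow boss on a dark stand with the grey fin in it. The fin's top face runs from about (218,136) to (220,156) in the top view.

```bash
cat > h.py <<'E'
import numpy as np
from bench import sense, viewer
from scipy.spatial.transform import Rotation as R
def ray(n,u,v,z):
    c=viewer.calibration(n);f=200/np.tan(np.radians(c["fovy"]/2));E=c["extrinsics"]
    d=E[:3,:3]@[(u-c["cx"])/f,(v-c["cy"])/f,1];o=E[:3,3]
    return o+d*(z-o[2])/d[2]
def proj(n,p):
    c=viewer.calibration(n);f=200/np.tan(np.radians(c["fovy"]/2));E=c["extrinsics"]
    q=E[:3,:3].T@(np.array(p)-E[:3,3]);return np.array([c["cx"]+f*q[0]/q[2],c["cy"]+f*q[1]/q[2]])
def to_tool(target,Rt=None):
    s=sense();r=R.from_quat(s["tcp_rot"]);print("cm",100*r.inv().apply(np.array(target)-s["position"]))
    if Rt is not None: print("deg",np.degrees((r.inv()*Rt).as_rotvec()))
E
python3 - <<'E'
from h import *
A=lambda x,y:(185+x/4.2,115+y/4.2); B=lambda x,y:(345+(x-399)/4.2,150+y/4.2)
st=[ray("top",*A(*p),.02)[:2] for p in [(28,135),(262,20),(378,250),(138,352)]]
print("stand",np.round(st,4),np.mean(st,0)); e=st[2]-st[1];print(np.linalg.norm(np.diff(st+[st[0]],axis=0),axis=1),"yaw",np.degrees(np.arctan2(e[1],e[0])))
f1,f2=[ray("top",*A(*p),.140) for p in [(140,90),(147,173)]]
print("fin top",f1,f2,(f1+f2)/2,np.linalg.norm(f1-f2),np.degrees(np.arctan2(*(f1-f2)[1::-1])))
g=[ray("scene",*B(*p),.140) for p in [(577,57),(647,68),(643,76),(573,66)]]
print("fin scene",np.mean(g,0),np.degrees(np.arctan2(*(g[1]-g[0])[1::-1])),np.linalg.norm(g[1]-g[0]))
t=[ray("top",*p,.03)[:2] for p in [(367,139),(459,136.5),(465.5,203.5),(370,207)]]
print("tray",np.round(t,4),np.mean(t,0),np.linalg.norm(np.diff(t+[t[0]],axis=0),axis=1))
print("small",ray("top",438,150,.02))
s=sense();print(R.from_quat(s["tcp_rot"]).as_matrix().round(3))
E
```

```text
stand [[0.5432 0.3038]
 [0.612  0.1745]
 [0.4795 0.1048]
 [0.4205 0.2359]] [0.51382744 0.20479597]
[0.14645997 0.14977741 0.14373484 0.1402282 ] yaw -152.2647562574856
fin top [0.53376292 0.20901606 0.14      ] [0.49209895 0.20361228 0.14      ] [0.51293094 0.20631417 0.14      ] 0.04201293886360699 7.389955324933003
fin scene [0.51453201 0.20876523 0.14      ] 24.691317098435306 0.04112245109801904
tray [[ 0.5648 -0.11  ]
 [ 0.5733 -0.3262]
 [ 0.4147 -0.335 ]
 [ 0.4042 -0.116 ]] [ 0.48923335 -0.22179044] [0.2163611  0.15884869 0.21928485 0.16075235]
small [ 0.54284804 -0.27885951  0.02      ]
[[ 0.926  0.376 -0.   ]
 [ 0.376 -0.926  0.001]
 [-0.    -0.001 -1.   ]]
```

```bash
python3 - <<'E'
import cv2, numpy as np
from h import *
f=lambda i,x,y,w=40:cv2.convertScaleAbs(cv2.resize(i[y:y+w,x:x+w],None,fx=10,fy=10,interpolation=cv2.INTER_NEAREST),alpha=1.4,beta=10)
o=[]
for n,x,y in (("top",202,125),("scene",374,156)):
    im=f(cv2.imread(f"pics/{n}0.png"),x,y)
    for yaw,col in ((8,(0,0,255)),(20,(0,255,0))):
        r=np.radians(yaw);c,s=np.cos(r),np.sin(r)
        P=[proj(n,[.5137+a*c-b*s,.2068+a*s+b*c,.140]) for a,b in ((.022,.007),(.022,-.007),(-.022,-.007),(-.022,.007))]
        cv2.polylines(im,[np.int32([((p-[x,y])+.5)*10 for p in P])],True,col,1)
    o.append(im)
cv2.imwrite("pics/fin.png",np.hstack(o))
E
```

```text
(no output)
```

View pics/fin.png

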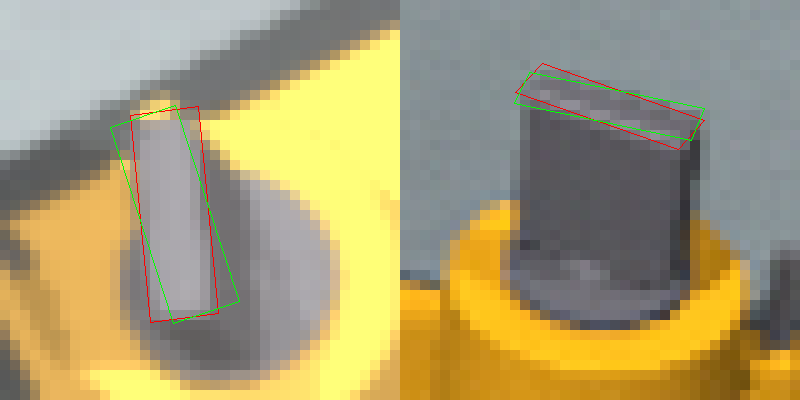

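The fin's yaw is about 8° and its top centre is at (0.514, 0.207, 0.140). The tray centre is at (0.489, -0.222), with a yaw of about -3°. I'll set off by way of a point above the tray.

Emit:
carry_out(
  steps=[3.7, -2.1, -0.4, 0, 0, 0, 7.4, -4.2, -0.8, 0, 0, 0, 11.1, -6.3, -1.2, 0, 0, 0, 14.8, -8.4, -1.6, 0, 0, 0, 18.5, -10.5, -2, 0, 0, 0],
  jaw=8.5,
)

```text
time_s: 0.72
position: [0.3489, -0.3646, 0.2513]
tcp_rot: [0.981, 0.192, -0.0, -0.0]
contact_force: [1.4, -0.5, 0.2]
finger_gap: 0.085
grip_force: 0.0
```

Emit:
carry_out(
  steps=[3.7, -2.1, 0, 0, 0, 0, 7.4, -4.2, 0, 0, 0, 0, 11.1, -6.3, 0, 0, 0, 0, 14.8, -8.4, 0, 0, 0, 0, 18.5, -10.5, 0, 0, 0, 0],
)

```text
time_s: 1.35
position: [0.4808, -0.1977, 0.2512]
tcp_rot: [0.981, 0.192, -0.0, -0.0]
contact_force: [1.0, -0.8, -0.5]
finger_gap: 0.085
grip_force: 0.0
```

```bash
python3 -c "
from h import *
s=sense();print(s['time_s'],s['position'],s['joints'].round(2))
to_tool([.5137,.2068,.2],R.from_euler('zx',[8,180],degrees=True))"
```

```text
1.35 [ 0.48082541 -0.19771322  0.25116557] [ 0.31  0.6   0.03  1.65 -0.02  0.89 -0.83]
cm [ 18.26919898 -36.23950161   5.12161088]
deg [-1.14378753e-02  1.96395997e-02  3.01048881e+01]
```

Emit:
carry_out(
  steps=[1.8, -3.6, 0, 0, 0, 0, 3.6, -7.2, 0, 0, 0, 3, 5.4, -10.8, 0, 0, 0, 5, 7.2, -14.4, 0, 0, 0, 6, 9.1, -18.1, 0, 0, 0, 7],
)

```text
time_s: 1.98
position: [0.4963, 0.0043, 0.2512]
tcp_rot: [0.991, 0.131, -0.0, -0.0]
contact_force: [0.9, -0.0, 0.9]
finger_gap: 0.0846
grip_force: 0.0
```

```bash
python3 -c "
from h import *
s=sense();print(s['time_s'],s['position'],s['joints'].round(2))
to_tool([.5137,.2068,.2],R.from_euler('ZX',[8,180],degrees=True))"
```

```text
1.975 [0.496263   0.00426814 0.25120354] [-0.13  0.57  0.1   1.74 -0.07  0.84 -1.31]
cm [  6.94841283 -19.10372671   5.12027948]
deg [-5.02931269e-03  1.77723617e-02  7.06195328e+00]
```

Emit:
carry_out(
  steps=[1.4, -3.8, 1, 0, 0, 2, 2.8, -7.6, 2, 0, 0, 4, 4.2, -11.4, 3, 0, 0, 6, 5.6, -15.2, 4, 0, 0, 7, 7, -19.1, 5.1, 0, 0, 7],
)

```text
time_s: 2.6
position: [0.5141, 0.207, 0.1998]
tcp_rot: [0.998, 0.071, -0.0, 0.0]
contact_force: [0.2, -0.1, 0.1]
finger_gap: 0.0849
grip_force: 0.0
```

```bash
python3 - <<'E'
from h import *
import cv2
s=sense();print(s['time_s'],s['position'],s['joints'].round(2))
to_tool([.5137,.2068,.101],R.from_euler('ZX',[8,180],degrees=True))
o=[]
for n,x,y in (("top",180,105),("scene",345,110)):
    im=viewer.get_image(n)[:,:,::-1]; w=95
    o.append(cv2.convertScaleAbs(cv2.resize(im[y:y+w,x:x+w],None,fx=4.2,fy=4.2,interpolation=cv2.INTER_CUBIC),alpha=1.4,beta=10))
cv2.imwrite("pics/above.png",np.hstack(o))
E
```

```text
2.6 [0.51408992 0.20697562 0.19983804] [-0.52  0.72  0.16  1.61 -0.14  0.82 -1.74]
cm [-0.03840987  0.01069509  9.88381606]
deg [0.00701048 0.01543968 0.08636918]
```

View pics/above.png

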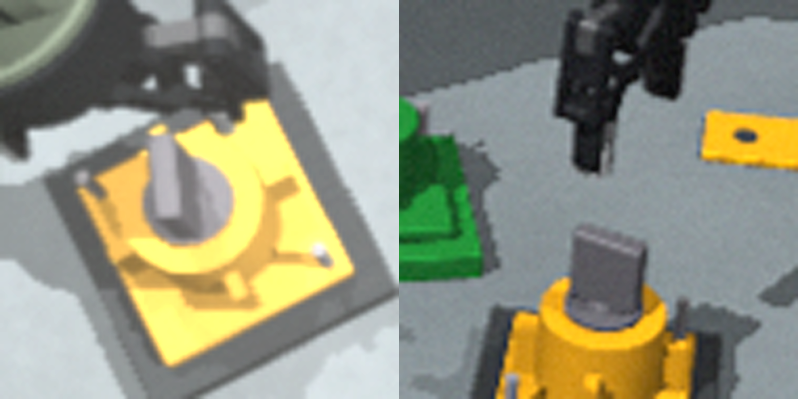

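The open fingers, at crop (590,150) and (670,80) in the scene view, straddle the fin below. Next I'll go down and grip.

Emit:
carry_out(
  steps=[0, 0, 2, 0, 0, 0, 0, 0, 4, 0, 0, 0, 0, 0, 6, 0, 0, 0, 0, 0, 8, 0, 0, 0, 0, 0, 9.8, 0, 0, 0],
)

```text
time_s: 3.32
position: [0.514, 0.2052, 0.1016]
tcp_rot: [0.998, 0.071, -0.0, 0.0]
contact_force: [0.6, -0.2, 0.0]
finger_gap: 0.0847
grip_force: 0.0
```

Emit:
carry_out(
  steps=[0, 0, 0, 0, 0, 0, 0, 0, 0, 0, 0, 0, 0, 0, 0, 0, 0, 0, 0, 0, 0, 0, 0, 0, 0, 0, 0, 0, 0, 0],
  jaw=0,
  grip_force=110,
)

```text
time_s: 3.95
position: [0.5144, 0.2073, 0.1031]
tcp_rot: [0.997, 0.071, 0.001, -0.001]
contact_force: [-0.6, 9.4, 7.8]
finger_gap: 0.0124
grip_force: 107.4
```

Emit:
carry_out(
  steps=[0, 0, 0, 0, 0, 0, 0, 0, 0, 0, 0, 0, 0, 0, 0, 0, 0, 0, 0, 0, 0, 0, 0, 0, 0, 0, 0, 0, 0, 0],
)

```text
time_s: 4.58
position: [0.5144, 0.2073, 0.1031]
tcp_rot: [0.997, 0.071, 0.001, -0.001]
contact_force: [-0.6, 8.6, 7.3]
finger_gap: 0.0126
grip_force: 107.4
```

```bash
python3 -c "
from h import *
s=sense();print({k:np.round(v,3) for k,v in s.items()})"
```

```text
{'time_s': np.float64(4.575), 'joints': array([-0.501,  0.862,  0.119,  1.705, -0.168,  0.582, -1.712]), 'joint_velocities': array([-0.001,  0.   , -0.001, -0.001,  0.002, -0.001,  0.001]), 'effort': array([ 4.6400e+00, -8.6619e+01,  8.5330e+00, -1.3400e+01,  1.3730e+00,
        2.7900e-01, -1.6000e-02]), 'position': array([0.514, 0.207, 0.103]), 'tcp_rot': array([ 0.997,  0.071,  0.001, -0.001]), 'contact_force': array([-0.586,  8.639,  7.312]), 'wrist_torque': array([1.799, 0.347, 0.041]), 'grip_force': np.float64(107.418), 'finger_gap': np.float64(0.013)}
```

Gripped, with the gap at 12.6 mm against a 14 mm fin. First twist stroke: -50° with a 2 mm lift, correcting the small lateral bias as it goes.

Emit:
carry_out(
  steps=[0, -0.1, -0.02, 0, 0, -10, 0, -0.15, -0.07, 0, 0, -20, 0, -0.15, -0.12, 0, 0, -30, 0, -0.15, -0.17, 0, 0, -40, 0, -0.15, -0.22, 0, 0, -50],
)

```text
time_s: 5.2
position: [0.5136, 0.208, 0.1044]
tcp_rot: [0.873, 0.488, 0.0, -0.001]
contact_force: [-1.9, 6.6, -10.3]
finger_gap: 0.0129
grip_force: 107.0
```

```bash
python3 -c "
from h import *
s=sense();print({k:np.round(s[k],3) for k in ('joints','position','contact_force','wrist_torque','finger_gap')},R.from_quat(s['tcp_rot']).as_euler('ZYX',degrees=True))"
```

```text
{'joints': array([-0.382,  0.854, -0.116,  1.699,  0.153,  0.597, -1.135]), 'position': array([0.514, 0.208, 0.104]), 'contact_force': array([ -1.929,   6.621, -10.324]), 'wrist_torque': array([ 1.553,  0.349, -0.388]), 'finger_gap': np.float64(0.013)} [ 5.84392077e+01 -4.05718744e-02 -1.79937474e+02]
```

Emit:
carry_out(
  steps=[0, 0, 0, 0, 0, 10, 0, 0, -0.05, 0, 0, 20, 0, 0, -0.1, 0, 0, 30, 0, 0, -0.15, 0, 0, 40, 0, 0, -0.2, 0, 0, 50],
)

```text
time_s: 5.82
position: [0.514, 0.2077, 0.1065]
tcp_rot: [0.998, 0.068, 0.0, -0.0]
contact_force: [2.5, 3.3, -11.1]
finger_gap: 0.0128
grip_force: 107.4
```

Emit:
carry_out(
  steps=[0, 0, 0, 0, 0, -10, 0, 0, -0.05, 0, 0, -20, 0, 0, -0.1, 0, 0, -30, 0, 0, -0.15, 0, 0, -40, 0, 0, -0.2, 0, 0, -50],
)

```text
time_s: 6.45
position: [0.5136, 0.208, 0.1084]
tcp_rot: [0.873, 0.488, 0.0, -0.001]
contact_force: [-1.7, 5.6, -11.2]
finger_gap: 0.0123
grip_force: 107.6
```

```bash
python3 - <<'E'
from h import *
import cv2
s=sense();print({k:np.round(s[k],3) for k in ('joints','position','contact_force','wrist_torque','finger_gap')},R.from_quat(s['tcp_rot']).as_euler('ZYX',degrees=True))
im=viewer.get_image("scene")[:,:,::-1][120:240,335:455]
cv2.imwrite("pics/tw.png",cv2.convertScaleAbs(cv2.resize(im,None,fx=4.5,fy=4.5,interpolation=cv2.INTER_CUBIC),alpha=1.5,beta=10))
E
```

```text
{'joints': array([-0.381,  0.848, -0.117,  1.697,  0.152,  0.606, -1.135]), 'position': array([0.514, 0.208, 0.108]), 'contact_force': array([ -1.716,   5.625, -11.24 ]), 'wrist_torque': array([ 1.623,  0.346, -0.345]), 'finger_gap': np.float64(0.012)} [ 5.84405116e+01 -4.10509287e-02 -1.79936176e+02]
```

View pics/tw.png

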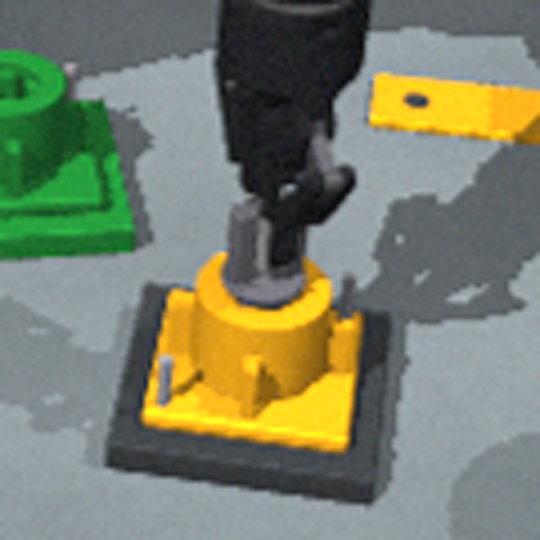

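The scene crop shows the fin turned with the gripper, the flange just off the boss, and the housing still seated. The pull is steady at 11 N, below the housing's weight, so I'll continue.

Emit:
carry_out(
  steps=[0, 0, 0, 0, 0, 10, 0, 0, -0.05, 0, 0, 20, 0, 0, -0.1, 0, 0, 30, 0, 0, -0.15, 0, 0, 40, 0, 0, -0.2, 0, 0, 50],
)

```text
time_s: 7.12
position: [0.514, 0.2077, 0.1105]
tcp_rot: [0.998, 0.068, 0.0, -0.0]
contact_force: [1.7, 2.3, -10.7]
finger_gap: 0.0128
grip_force: 107.6
```

Emit:
carry_out(
  steps=[0, 0, 0, 0, 0, -10, 0, 0, -0.05, 0, 0, -20, 0, 0, -0.1, 0, 0, -30, 0, 0, -0.15, 0, 0, -40, 0, 0, -0.2, 0, 0, -50],
)

```text
time_s: 7.75
position: [0.5135, 0.208, 0.1124]
tcp_rot: [0.873, 0.488, 0.0, -0.001]
contact_force: [0.0, 5.4, -11.2]
finger_gap: 0.0129
grip_force: 107.7
```

Emit:
carry_out(
  steps=[0, 0, 0, 0, 0, 10, 0, 0, -0.05, 0, 0, 20, 0, 0, -0.1, 0, 0, 30, 0, 0, -0.15, 0, 0, 40, 0, 0, -0.2, 0, 0, 50],
)

```text
time_s: 8.38
position: [0.5139, 0.2077, 0.1144]
tcp_rot: [0.998, 0.068, 0.0, -0.0]
contact_force: [2.0, 2.4, -11.8]
finger_gap: 0.0124
grip_force: 107.9
```

Emit:
carry_out(
  steps=[0, 0, 0, 0, 0, -10, 0, 0, -0.05, 0, 0, -20, 0, 0, -0.1, 0, 0, -30, 0, 0, -0.15, 0, 0, -40, 0, 0, -0.2, 0, 0, -50],
)

```text
time_s: 9.0
position: [0.5137, 0.2081, 0.1164]
tcp_rot: [0.873, 0.488, 0.0, -0.001]
contact_force: [-0.0, 5.6, -11.5]
finger_gap: 0.0128
grip_force: 107.9
```

Emit:
carry_out(
  steps=[0, 0, 0, 0, 0, 10, 0, 0, -0.05, 0, 0, 20, 0, 0, -0.1, 0, 0, 30, 0, 0, -0.15, 0, 0, 40, 0, 0, -0.2, 0, 0, 50],
)

```text
time_s: 9.62
position: [0.5138, 0.2076, 0.1184]
tcp_rot: [0.998, 0.068, -0.0, -0.0]
contact_force: [0.8, 3.7, -11.4]
finger_gap: 0.0127
grip_force: 108.0
```

Emit:
carry_out(
  steps=[0, 0, 0, 0, 0, -10, 0, 0, -0.05, 0, 0, -20, 0, 0, -0.1, 0, 0, -30, 0, 0, -0.15, 0, 0, -40, 0, 0, -0.2, 0, 0, -50],
)

```text
time_s: 10.25
position: [0.5138, 0.2081, 0.1205]
tcp_rot: [0.873, 0.488, 0.0, -0.001]
contact_force: [-1.2, 6.6, -10.2]
finger_gap: 0.0131
grip_force: 108.0
```

Emit:
carry_out(
  steps=[0, 0, 0, 0, 0, 10, 0, 0, -0.05, 0, 0, 20, 0, 0, -0.1, 0, 0, 30, 0, 0, -0.15, 0, 0, 40, 0, 0, -0.2, 0, 0, 50],
)

```text
time_s: 10.88
position: [0.5139, 0.2076, 0.1225]
tcp_rot: [0.998, 0.068, 0.0, -0.0]
contact_force: [1.1, 3.8, -11.4]
finger_gap: 0.0128
grip_force: 108.2
```

Emit:
carry_out(
  steps=[0, 0, 0, 0, 0, -10, 0, 0, -0.05, 0, 0, -20, 0, 0, -0.1, 0, 0, -30, 0, 0, -0.15, 0, 0, -40, 0, 0, -0.2, 0, 0, -50],
)

```text
time_s: 11.5
position: [0.5138, 0.208, 0.1245]
tcp_rot: [0.873, 0.488, 0.0, -0.001]
contact_force: [0.6, 5.7, -10.3]
finger_gap: 0.0128
grip_force: 108.4
```

Emit:
carry_out(
  steps=[0, 0, 0, 0, 0, 10, 0, 0, -0.05, 0, 0, 20, 0, 0, -0.1, 0, 0, 30, 0, 0, -0.15, 0, 0, 40, 0, 0, -0.2, 0, 0, 50],
)

```text
time_s: 12.12
position: [0.5139, 0.2076, 0.1265]
tcp_rot: [0.998, 0.068, 0.0, -0.0]
contact_force: [1.1, 2.2, -8.6]
finger_gap: 0.0131
grip_force: 108.4
```

Emit:
carry_out(
  steps=[0, 0, 0, 0, 0, -10, 0, 0, -0.05, 0, 0, -20, 0, 0, -0.1, 0, 0, -30, 0, 0, -0.15, 0, 0, -40, 0, 0, -0.2, 0, 0, -50],
)

```text
time_s: 12.75
position: [0.5139, 0.2079, 0.1286]
tcp_rot: [0.873, 0.488, 0.0, -0.001]
contact_force: [-0.1, 5.3, -8.8]
finger_gap: 0.0126
grip_force: 108.6
```

Emit:
carry_out(
  steps=[0, 0, 0, 0, 0, 10, 0, 0, -0.05, 0, 0, 20, 0, 0, -0.1, 0, 0, 30, 0, 0, -0.15, 0, 0, 40, 0, 0, -0.2, 0, 0, 50],
)

```text
time_s: 13.38
position: [0.5139, 0.2076, 0.1306]
tcp_rot: [0.998, 0.068, 0.0, -0.0]
contact_force: [-0.1, 3.0, -5.4]
finger_gap: 0.0127
grip_force: 108.7
```

Emit:
carry_out(
  steps=[0, 0, 0, 0, 0, -10, 0, 0, -0.05, 0, 0, -20, 0, 0, -0.1, 0, 0, -30, 0, 0, -0.15, 0, 0, -40, 0, 0, -0.2, 0, 0, -50],
)

```text
time_s: 14.0
position: [0.5142, 0.208, 0.1331]
tcp_rot: [0.873, 0.488, 0.001, -0.0]
contact_force: [-1.7, 4.3, 2.9]
finger_gap: 0.0128
grip_force: 109.8
```

Emit:
carry_out(
  steps=[0, 0, 0, 0, 0, 10, 0, 0, -0.05, 0, 0, 20, 0, 0, -0.1, 0, 0, 30, 0, 0, -0.15, 0, 0, 40, 0, 0, -0.2, 0, 0, 50],
)

```text
time_s: 14.62
position: [0.5145, 0.2078, 0.1358]
tcp_rot: [0.998, 0.068, 0.001, -0.001]
contact_force: [-1.7, 1.7, 15.0]
finger_gap: 0.0125
grip_force: 111.6
```

```bash
python3 - <<'E'
from h import *
import cv2
s=sense();print({k:np.round(s[k],3) for k in ('joints','position','contact_force','wrist_torque','finger_gap','effort')},R.from_quat(s['tcp_rot']).as_euler('ZYX',degrees=True))
o=[]
for n,x,y in (("top",180,95),("scene",345,115)):
    im=viewer.get_image(n)[:,:,::-1]; w=110
    o.append(cv2.convertScaleAbs(cv2.resize(im[y:y+w,x:x+w],None,fx=3.6,fy=3.6,interpolation=cv2.INTER_CUBIC),alpha=1.5,beta=10))
cv2.imwrite("pics/tw2.png",np.hstack(o))
E
```

```text
{'joints': array([-0.506,  0.811,  0.125,  1.679, -0.149,  0.658, -1.737]), 'position': array([0.514, 0.208, 0.136]), 'contact_force': array([-1.661,  1.721, 14.984]), 'wrist_torque': array([0.345, 0.621, 0.041]), 'finger_gap': np.float64(0.012), 'effort': array([  4.037, -80.983,   3.071, -15.669,   2.01 ,  -0.766,   3.121])} [ 7.79520853e+00 -1.26187762e-01 -1.79920754e+02]
```

View pics/tw2.png

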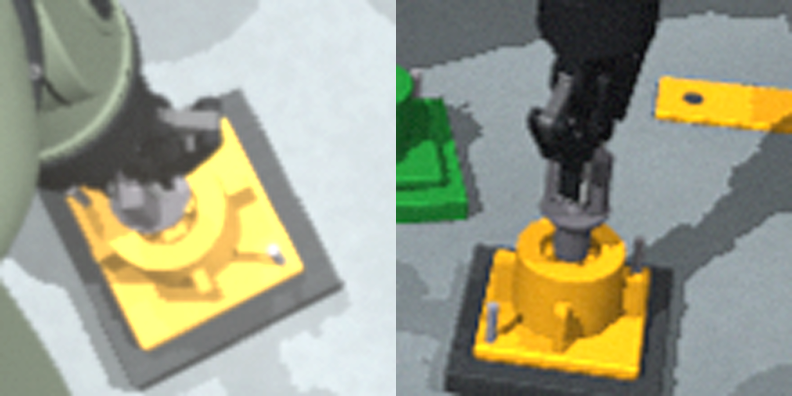

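The scene crop shows the shank well out of the bore, with the flange near (575,215), and the housing seated. The +15 N is odd, so I'll hold and check the flange height.

```bash
python3 - <<'E'
from h import *
s=sense();print({k:np.round(s[k],3) for k in ('time_s','joints','joint_velocities','position','contact_force','wrist_torque','effort')})
for z in (.09,.1,.11,.12,.13): p=proj("scene",[.514,.207,z]); print(z,p, (p-[345,115])*3.6+[396,0])
E
```

```text
{'time_s': np.float64(14.725), 'joints': array([-0.506,  0.811,  0.125,  1.679, -0.149,  0.659, -1.736]), 'joint_velocities': array([ 0.016, -0.004, -0.033, -0.   ,  0.045, -0.004,  0.092]), 'position': array([0.514, 0.208, 0.136]), 'contact_force': array([-3.365,  1.007, 22.699]), 'wrist_torque': array([ 0.308,  1.069, -0.015]), 'effort': array([  0.44 , -77.852,   6.612, -15.787,  -0.69 ,  -1.341,  -2.645])}
0.09 [392.85164702 182.12608526] [568.26592925 241.65390695]
0.1 [393.19626948 178.99874655] [569.50657012 230.39548758]
0.11 [393.54476734 175.83623982] [570.76116242 219.01046334]
0.12 [393.89720634 172.6379685 ] [572.02994283 207.49668659]
0.13 [394.25365372 169.40332245] [573.31315338 195.85196084]
```

Emit:
carry_out(
  steps=[0, 0, 0, 0, 0, 0, 0, 0, 0, 0, 0, 0, 0, 0, 0, 0, 0, 0, 0, 0, 0, 0, 0, 0, 0, 0, 0, 0, 0, 0],
)

```text
time_s: 15.35
position: [0.5144, 0.208, 0.136]
tcp_rot: [0.997, 0.071, 0.001, -0.001]
contact_force: [-4.1, 1.4, 23.0]
finger_gap: 0.0127
grip_force: 112.8
```

```bash
python3 - <<'E'
from h import *
s=sense();print({k:np.round(s[k],3) for k in ('time_s','joints','position','contact_force','wrist_torque','effort','grip_force')})
E
```

```text
{'time_s': np.float64(15.35), 'joints': array([-0.505,  0.81 ,  0.123,  1.679, -0.147,  0.659, -1.733]), 'position': array([0.514, 0.208, 0.136]), 'contact_force': array([-4.121,  1.384, 22.986]), 'wrist_torque': array([0.691, 1.107, 0.087]), 'effort': array([  1.994, -78.026,   5.665, -15.203,   0.692,  -1.028,  -0.094]), 'grip_force': np.float64(112.774)}
```

The push is upward on the tool, so the housing is being pressed down and continuing up is safe. One more gentle twisting stroke.

Emit:
carry_out(
  steps=[0, 0, -0.05, 0, 0, -10, 0, 0, -0.1, 0, 0, -20, 0, 0, -0.15, 0, 0, -30, 0, 0, -0.2, 0, 0, -40, 0, 0, -0.25, 0, 0, -50],
)

```text
time_s: 15.98
position: [0.5141, 0.2081, 0.1377]
tcp_rot: [0.873, 0.488, 0.001, -0.0]
contact_force: [-2.4, 3.7, 2.6]
finger_gap: 0.0129
grip_force: 109.9
```

```bash
python3 - <<'E'
from h import *
s=sense();print({k:np.round(s[k],3) for k in ('time_s','joints','position','contact_force','wrist_torque','grip_force')})
for z in (.105,.11,.115,.12,.125): p=proj("scene",[.514+.024*.68,.207-.024*.73,z]); print(z,(p-[345,115])*3.6+[396,0])
E
```

```text
{'time_s': np.float64(15.975), 'joints': array([-0.375,  0.802, -0.128,  1.673,  0.146,  0.674, -1.129]), 'position': array([0.514, 0.208, 0.138]), 'contact_force': array([-2.445,  3.669,  2.641]), 'wrist_torque': array([ 1.068,  0.55 , -0.014]), 'grip_force': np.float64(109.94)}
0.105 [575.32413028 246.2504651 ]
0.11 [575.97787175 240.51398682]
0.115 [576.63535731 234.74465475]
0.12 [577.29661921 228.94218582]
0.125 [577.96169009 223.10629374]
```

Twist torque has dropped to zero, so the paint's grip has ended and there was no slip. Lifting straight now, slowly at first.

Emit:
carry_out(
  steps=[0, 0, -0.1, 0, 0, 0, 0, 0, -0.2, 0, 0, 0, 0, 0, -0.3, 0, 0, 0, 0, 0, -0.45, 0, 0, 0, 0, 0, -0.6, 0, 0, 0],
)

```text
time_s: 16.6
position: [0.514, 0.207, 0.1431]
tcp_rot: [0.874, 0.485, -0.0, 0.0]
contact_force: [-0.2, -0.7, -0.8]
finger_gap: 0.0126
grip_force: 109.5
```

Emit:
carry_out(
  steps=[0, 0, -0.2, 0, 0, 0, 0, 0, -0.5, 0, 0, 0, 0, 0, -1, 0, 0, 0, 0, 0, -1.5, 0, 0, 0, 0, 0, -2, 0, 0, 0],
)

```text
time_s: 17.23
position: [0.514, 0.2072, 0.1635]
tcp_rot: [0.874, 0.486, 0.0, -0.0]
contact_force: [-0.1, -0.5, -0.9]
finger_gap: 0.0126
grip_force: 109.5
```

Emit:
carry_out(
  steps=[0, 0, -1, 0, 0, 0, 0, 0, -2.5, 0, 0, 0, 0, 0, -4.5, 0, 0, 0, 0, 0, -6.5, 0, 0, 0, 0, 0, -8, 0, 0, 0],
)

```text
time_s: 17.85
position: [0.514, 0.2072, 0.2444]
tcp_rot: [0.874, 0.486, 0.0, -0.0]
contact_force: [-0.3, -0.3, -1.0]
finger_gap: 0.0128
grip_force: 109.5
```

```bash
python3 - <<'E'
from h import *
import cv2
s=sense();print({k:np.round(s[k],3) for k in ('time_s','joints','position','contact_force')},R.from_quat(s['tcp_rot']).as_euler('ZYX',degrees=True))
for p in ([.485,-.18,.235],): to_tool(p,R.from_euler('ZX',[-24,180],degrees=True))
im=viewer.get_image("scene")[:,:,::-1][60:240,330:470]
cv2.imwrite("pics/out.png",cv2.convertScaleAbs(cv2.resize(im,None,fx=3,fy=3),alpha=1.5,beta=10))
E
```

```text
{'time_s': np.float64(17.85), 'joints': array([-0.363,  0.66 , -0.148,  1.541,  0.111,  0.948, -1.102]), 'position': array([0.514, 0.207, 0.244]), 'contact_force': array([-0.288, -0.293, -0.98 ])} [ 5.81031835e+01 -4.27379886e-02  1.79979174e+02]
cm [-34.40493507  17.99288043   0.92103952]
deg [-1.34873858e-02 -5.00828616e-02  8.21031707e+01]
```

View pics/out.png

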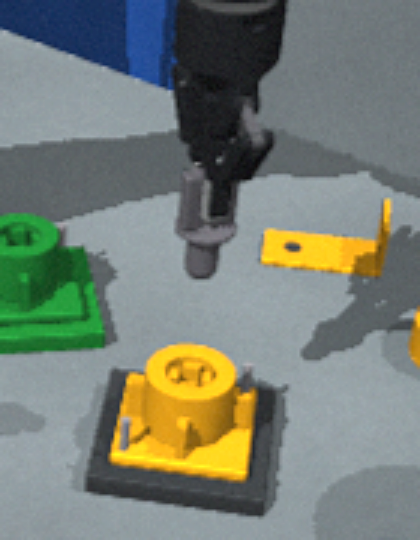

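The plug is out and held, its tip at crop (200,270), and the housing is seated. Now to the tray.

Emit:
carry_out(
  steps=[-3, 1.5, 0, 0, 0, 8, -6.5, 3.5, 0, 0, 0, 16, -10, 5.2, 0, 0, 0, 24, -13.5, 7, 0, 0, 0, 32, -17, 9, 0, 0, 0, 40],
)

```text
time_s: 18.52
position: [0.5003, 0.0141, 0.2432]
tcp_rot: [0.988, 0.155, 0.0, -0.0]
contact_force: [0.4, 0.2, -0.9]
finger_gap: 0.0129
grip_force: 109.4
```

```bash
python3 - <<'E'
from h import *
s=sense();print(s['time_s'],s['joints'].round(2))
to_tool([.485,-.18,.235],R.from_euler('ZX',[-24,180],degrees=True))
E
```

```text
18.525 [-0.11  0.58  0.04  1.73 -0.03  0.83 -1.32]
cm [-7.40474177 18.00761081  0.81317952]
deg [-1.53928862e-02 -1.08320867e-02  4.18488791e+01]
```

Emit:
carry_out(
  steps=[-1.5, 3.6, 0, 0, 0, 8.4, -3, 7.2, 0, 0, 0, 16.8, -4.5, 10.8, 0, 0, 0, 25.2, -6, 14.4, 0, 0, 0, 33.6, -7.4, 18, 0, 0, 0, 42],
)

```text
time_s: 19.15
position: [0.4859, -0.18, 0.2431]
tcp_rot: [0.978, -0.209, 0.0, -0.0]
contact_force: [0.7, -0.2, -0.5]
finger_gap: 0.0127
grip_force: 109.4
```

```bash
python3 - <<'E'
from h import *
s=sense();print(s['time_s'],s['position'],s['joints'].round(2),R.from_quat(s['tcp_rot']).as_matrix().round(3))
# plug tip: 59-? along tool z beyond TCP ; target tip & tilt
base=R.from_euler('ZX',[-24,180],degrees=True)
for th in (40,-40):
    Rt=base*R.from_rotvec(np.radians([0,th,0])); z=Rt.apply([0,0,1]); print(th,"tool z",z)
    c=np.array([.485,-.175]); tip=np.array([*(c+z[:2]/np.linalg.norm(z[:2])*.045),.006+.013*0])
    tip[2]=.004+.013-.013*abs(z[2])*0-.013*1+.004
    tcp=tip-z*.0585; print("tcp",tcp,"tip",tip); to_tool(tcp,Rt); to_tool(tcp+[0,0,.1],Rt)
E
```

```text
19.15 [ 0.4859056  -0.17999031  0.24314683] [ 0.17  0.62  0.23  1.68 -0.18  0.87 -1.52] [[ 0.912 -0.409  0.   ]
 [-0.409 -0.912  0.   ]
 [ 0.    -0.    -1.   ]]
40 tool z [ 0.5872157  -0.26144527 -0.76604444]
tcp [ 0.49175743 -0.1780086   0.0528136 ] tip [ 0.52610955 -0.19330315  0.008     ]
cm [ 0.45130333 -0.4147889  19.03348042]
deg [ 0.04133468 39.99549306 -0.16354158]
cm [ 0.45208082 -0.41771305  9.03348088]
deg [ 0.04133468 39.99549306 -0.16354158]
-40 tool z [-0.5872157   0.26144527 -0.76604444]
tcp [ 0.47824257 -0.1719914   0.0528136 ] tip [ 0.44389045 -0.15669685  0.008     ]
cm [-1.02807554 -0.41054333 19.03336416]
deg [ -0.07345898 -40.00445055  -0.15185093]
cm [-1.02729805 -0.41346747  9.03336462]
deg [ -0.07345898 -40.00445055  -0.15185093]
```

Emit:
carry_out(
  steps=[-0.4, -0.1, 1.5, 0, -7, 0, -0.8, -0.2, 4, 0, -14, 0, -1.2, -0.3, 7, 0, -21, 0, -1.7, -0.4, 10, 0, -28, 0, -1.7, -0.4, 12, 0, -30, 0],
)

```text
time_s: 19.77
position: [0.4718, -0.1681, 0.121]
tcp_rot: [0.944, -0.2, -0.255, -0.054]
contact_force: [-0.1, 0.2, -0.6]
finger_gap: 0.0127
grip_force: 109.4
```

```bash
python3 - <<'E'
from h import *
s=sense();r=R.from_quat(s['tcp_rot']);z=r.apply([0,0,1]);print(s['time_s'],s['position'],s['joints'].round(2),z,"tip",s['position']+z*.0605)
to_tool([s['position'][0],s['position'][1],.0605])
E
```

```text
19.775 [ 0.47182838 -0.16810204  0.12097911] [ 0.23  1.03  0.19  1.31 -0.19  1.35 -1.52] [-0.46078622  0.20425808 -0.86368669] tip [ 0.44395081 -0.15574442  0.06872607]
cm [3.04832305e+00 5.21724015e-04 5.22350044e+00]
```

Emit:
carry_out(
  steps=[0.8, 0, 1.3, 0, 0, 0, 1.5, 0, 2.6, 0, 0, 0, 2.3, 0, 3.9, 0, 0, 0, 2.8, 0, 4.8, 0, 0, 0, 3.05, 0, 5.2, 0, 0, 0],
)

```text
time_s: 20.4
position: [0.4725, -0.1684, 0.0623]
tcp_rot: [0.945, -0.2, -0.253, -0.054]
contact_force: [0.7, -0.6, -0.6]
finger_gap: 0.0129
grip_force: 109.4
```

Emit:
carry_out(
  steps=[0.03, 0, 0.04, 0, 0, 0, 0.06, 0, 0.09, 0, 0, 0, 0.09, 0, 0.13, 0, 0, 0, 0.09, 0, 0.13, 0, 0, 0, 0.09, 0, 0.13, 0, 0, 0],
)

```text
time_s: 21.02
position: [0.4728, -0.1685, 0.0612]
tcp_rot: [0.945, -0.2, -0.253, -0.054]
contact_force: [0.0, -0.7, -1.2]
finger_gap: 0.0131
grip_force: 109.4
```

```bash
python3 - <<'E'
from h import *
import cv2
s=sense();r=R.from_quat(s['tcp_rot']);z=r.apply([0,0,1]);print(s['time_s'],s['position'],s['contact_force'],"tip",s['position']+z*.0605)
im=viewer.get_image("scene")[:,:,::-1][190:370,180:380]
cv2.imwrite("pics/place.png",cv2.convertScaleAbs(cv2.resize(im,None,fx=3,fy=3),alpha=1.5,beta=10))
E
```

```text
21.025 [ 0.47275099 -0.16850821  0.06121205] [ 0.00504486 -0.65027372 -1.21539522] tip [ 0.44509836 -0.15625442  0.00881523]
```

View pics/place.png

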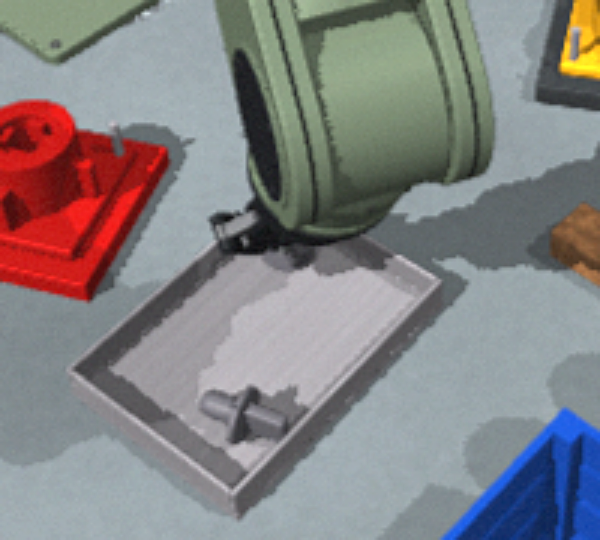

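The wrist hides the plug in this view, but the numbers put it inside the tray and well away from the small plug at crop (245,410). I'll lower the last bit and release.

Emit:
carry_out(
  steps=[0.04, 0, 0.07, 0, 0, 0, 0.08, 0, 0.14, 0, 0, 0, 0.13, 0, 0.21, 0, 0, 0, 0.13, 0, 0.21, 0, 0, 0, 0.13, 0, 0.21, 0, 0, 0],
)

```text
time_s: 21.7
position: [0.4728, -0.1685, 0.0587]
tcp_rot: [0.945, -0.2, -0.253, -0.054]
contact_force: [0.7, 0.0, -1.3]
finger_gap: 0.0126
grip_force: 109.4
```

Emit:
carry_out(
  steps=[0, 0, 0, 0, 0, 0, 0, 0, 0, 0, 0, 0, 0, 0, 0, 0, 0, 0, 0, 0, 0, 0, 0, 0, 0, 0, 0, 0, 0, 0],
  jaw=6.5,
  grip_force=20,
)

```text
time_s: 22.32
position: [0.4728, -0.1685, 0.0587]
tcp_rot: [0.945, -0.2, -0.253, -0.054]
contact_force: [0.2, 0.2, 0.3]
finger_gap: 0.0649
grip_force: 0.0
```

Emit:
carry_out(
  steps=[0, 0, 0, 0, 0, 0, 0, 0, 0, 0, 0, 0, 0, 0, 0, 0, 0, 0, 0, 0, 0, 0, 0, 0, 0, 0, 0, 0, 0, 0],
)

```text
time_s: 22.95
position: [0.4728, -0.1685, 0.0587]
tcp_rot: [0.945, -0.2, -0.253, -0.054]
contact_force: [-1.1, 0.8, -0.3]
finger_gap: 0.0653
grip_force: 0.0
```

Emit:
carry_out(
  steps=[-0.5, 0, -0.9, 0, 0, 0, -1.5, 0, -2.6, 0, 0, 0, -2.5, 0, -4.3, 0, 0, 0, -4, 0, -7, 0, 0, 0, -6, 0, -10.4, 0, 0, 0],
)

```text
time_s: 23.58
position: [0.4726, -0.1685, 0.1808]
tcp_rot: [0.945, -0.2, -0.253, -0.054]
contact_force: [0.9, -0.6, 0.8]
finger_gap: 0.0651
grip_force: 0.0
```

Emit:
carry_out(
  steps=[-1.5, 2, -2.6, 0, 0, 0, -3, 4, -5, 0, 0, 0, -4, 8, -7, 0, 0, 0, -4, 12, -7, 0, 0, 0, -4, 16, -7, 0, 0, 0],
)

```text
time_s: 24.2
position: [0.4076, -0.316, 0.2609]
tcp_rot: [0.945, -0.2, -0.253, -0.053]
contact_force: [0.2, 0.3, -0.6]
finger_gap: 0.0651
grip_force: 0.0
```

```bash
python3 - <<'E'
from h import *
import cv2
s=sense();print(s['time_s'],s['position'])
a=viewer.get_image("top")[:,:,::-1][100:240,170:490]
b=viewer.get_image("scene")[:,:,::-1][150:370,190:440]
o=np.vstack([cv2.resize(a,(686,300)),np.hstack([cv2.resize(b,(341,300)),np.zeros((300,345,3),np.uint8)])])
cv2.imwrite("pics/end.png",cv2.convertScaleAbs(o,alpha=1.5,beta=10))
E
```

```text
24.2 [ 0.4076404  -0.3160467   0.26090867]
```

View pics/end.png

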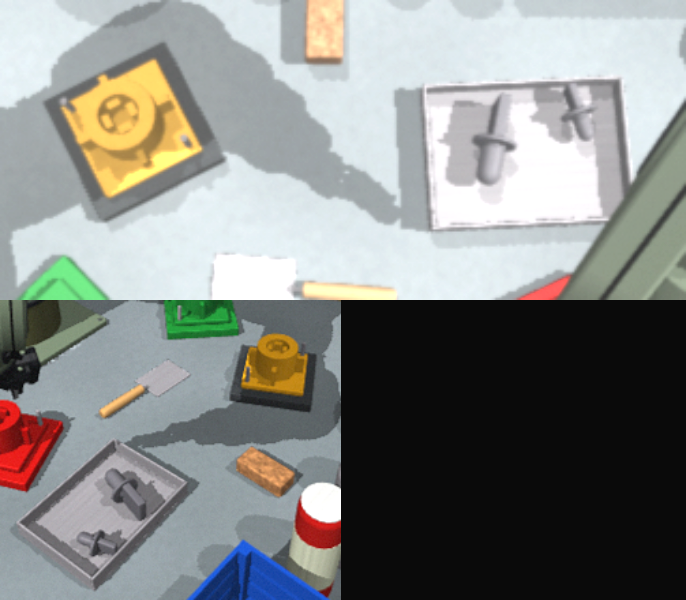

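The plug lies flat inside the tray at picture (492,140), clear of the small plug and the walls. The housing is seated on its stand at (120,115), and the arm is touching nothing.

```bash
python3 -c "
from bench import workorder
print(workorder.hand_in())"
```

```text
the job is handed in; nothing more can be done
None
```

The plug is twisted out and lying in the tray, the yellow housing is fully down on its stand, and the job was handed in at about 24 s.

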